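# Pack out the loose carton holder and hold it tight

### The job

Each of the two grey carton holders on the desk has a blue-and-white swab carton in it with a space between the carton and the holder's back stop; in only one of them is that space wide enough for the orange filler block. Slide the block upright down into that space until it stands on the holder's floor, roughly centred, let go of it, and leave the carton in the other holder alone. Then push the carton from the open front of its holder until carton, block and back stop are tight together with no gap, and finish while still pressing the carton there, firmly but without crushing it.

Things in the scene. Friction and masses are not known exactly. Their poses are not given: they have to be found in the camera images.
- dock_a: grey metal carton holder fixed to the desk, one of two alike. Origin: centre of its underside; x points to its back stop, roughly away from the robot. Floor plate 160 (x) x 76 (y) mm, top at z = 5 mm. Back stop: front face at x = +70 mm, 10 mm thick, top at z = 45 mm. Side rails: inner faces at y = +-34 mm, 4 mm thick, top at z = 23 mm. Front (-x) end open
- dock_b: grey metal carton holder fixed to the desk, one of two alike. Origin: centre of its underside; x points to its back stop, roughly away from the robot. Floor plate 160 (x) x 76 (y) mm, top at z = 5 mm. Back stop: front face at x = +70 mm, 10 mm thick, top at z = 45 mm. Side rails: inner faces at y = +-34 mm, 4 mm thick, top at z = 23 mm. Front (-x) end open
- carton_a: blue-and-white swab carton, 105 (x) x 62 (y) x 52 mm high, 0.1 kg, one of two alike, loose on the floor of dock_a, its x along the holder's x; slides easily. Origin: centre of its underside (ends at x = +-52.5 mm). The space from its far end to the back stop is 5 to 12 mm in one holder and 23 to 30 mm in the other
- carton_b: blue-and-white swab carton, 105 (x) x 62 (y) x 52 mm high, 0.1 kg, one of two alike, loose on the floor of dock_b, its x along the holder's x; slides easily. Origin: centre of its underside (ends at x = +-52.5 mm). The space from its far end to the back stop is 5 to 12 mm in one holder and 23 to 30 mm in the other
- spacer: orange plastic filler block, loose on the desk, 0.08 kg. Origin: centre of its underside, z up. Lower part 18 (x, its thickness) x 50 (y) x 60 mm high; on it a ribbed grip tab 14 (x) x 32 (y) mm from z = 58 to z = 100 mm, to be gripped across x. It goes into the gap with its thickness (x) along the holder's x, either way round
- stamp: brown wooden hand stamp 27 x 46 x 70 mm, a bystander standing on the desk. Origin: centre of its underside
Mind the look-alikes: they are no part of the job. Leave any red look-alike of the carton_a alone.

How it is judged:
On the way:
1. the block stands upright on the floor of the holder whose gap is wide enough, between carton and back stop (x of spacer in the frame of dock_a between 0.04 and 0.066 m and z of spacer in the frame of dock_a between 0.002 and 0.009 m and y of spacer in the frame of dock_a between -0.012 and 0.012 m and angle between spacer's own z axis and vertical below 0.12 rad), for 0.2 s.
At the end, for the whole second after the job is handed in: Block upright on the wide-gap holder's floor, within 12 mm of its centre line and 4 mm of its stop, untouched by the robot; carton straight and within 4 mm of tight; carton on block and block on holder each press over 2 N through the last second; other carton within 10 mm of its start (x of spacer in the frame of dock_a between 0.057 and 0.065 m and z of spacer in the frame of dock_a between 0.002 and 0.009 m and y of spacer in the frame of dock_a between -0.012 and 0.012 m and angle between spacer's own z axis and vertical below 0.06 rad and x of carton_a in the frame of dock_a between -0.0055 and 0.004 m and angle between carton_a's own z axis and vertical below 0.05 rad and angle between the x axis of carton_a and the x axis of dock_a, either way round below 0.06 rad and contact force between carton_a and spacer above 2 N and contact force between spacer and dock_a above 2 N and contact force between the arm and spacer below 0.5 N and linear speed of carton_a below 0.01 m/s and distance of carton_b from where it was at the start of the episode below 0.01 m); the arm keeps its last pose, push and grip.
It fails at once if the carton in the other holder is shifted by more than 15 mm (distance of carton_b from where it was at the start of the episode above 0.015 m).
It fails at once if a carton is crushed: pressed by the robot with more than 50 N (contact force between the arm and carton_a above 50 N or contact force between the arm and carton_b above 50 N).
It fails at once if the stamp is knocked away (distance of stamp from where it was at the start of the episode above 0.03 m).
It also fails if it takes over 54 s, if anything falls off the work surface, if the arm or the gripper's body presses on something with over 40 N, if the wrist force passes 120 N, or if a joint passes its speed limit or range.

### The arm

A 7-joint arm with a two-finger parallel gripper is mounted at the origin on a cart in front of the work surface, level with it; the furniture and walls round the work are solid. World frame = base frame: x ahead of the robot, y to its left, z up, the work surface at z = 0. Lengths are in m, angles in rad, forces in N, time in s.
With the tool pointing down it reaches from about 0.425 to 0.875 m from the base axis. Payload 8.4 kg.
Tool frame: the origin (TCP) lies midway between the tips of the shut fingers; the grasp point (between the pads) lies robot.tcp_to_grasp behind it (robot.tcp_to_grasp is the distance from the TCP to the grasp point, in m); z points along the fingers, y is the line along which they close (so a half turn about z gives the same grasp; the last joint's range is limited). The gripper opens to 87 mm and grips with 3 to 60 N. Pads are 19 mm wide; open, the fingers measure 117 mm over their backs; the gripper's body (75 mm by 190 mm) begins 51 mm behind the grasp point.
Start: joints at [1.096, 0.333, 0.04, 1.465, -0.013, 1.343, -0.059], TCP at [0.239, -0.605, 0.186] pointing down, gripper open.
Joint ranges: [-2.58, 2.58], [-0.38, 2.09], [-1.3, 1.39], [0.25, 2.4], [-1.5, 4.64], [0.08, 2.09], [-2.65, 2.65]. Speed limits (rad/s): [2.22, 2.22, 2.79, 2.79, 3.14, 3.14, 3.14].

### API

Orientations are given as a unit quaternion [x, y, z, w].
In Python, from rig import robot, get_image gives the robot as it stands.
- The arm moves only by the tool play_rows, never from a script. Its argument "steps" is one flat list of numbers, 7 for each row, row after row: the shift along the tool's x, y, z in m, then the turn, a rotation vector about the tool's x, y, z in units of 8 degrees (1.0 is 8 degrees), then the finger opening in m, from 0 to 0.087. In form: [tx, ty, tz, wx, wy, wz, fingers, tx, ty, tz, wx, wy, wz, fingers, ...]. A call has 1 to 5 rows; each row shifts and turns the commanded pose from where the row before left it, along the tool's axes as they then stand; what a row does not reach is not made up. A row lasts 1/8 s, in which the tool goes at most 62.5 mm and 10.7 degrees, less where a joint would pass 70% of its speed; a pose out of reach is approached as far as the arm can. A call with a gripper value outside its range is refused whole. The fingers move at their own pace and stop on an object; "force" is the grip in N (left out, the last holds). Time passes only in rows, so rows that do not move let the fingers close. It gives the time, the measured TCP pose, the force, the opening and the grip force at its end, in the units of the state.
- robot.get_state(): the state, without advancing time (a new reading comes with each control period).
- get_image(name): name is "scene" or "side" or "wrist"; returns a dict with "frame" (400x640x3 uint8, red, green, blue), "fx", "fy", "cx", "cy" (pixels), "extrinsics" (4x4, takes a point from camera to world coordinates). Camera axes: x right, y down, z forward; pixel columns grow to the right and rows downward; lengths in m; the calibration is good to about 2 mm. A picture is of the moment at which its call begins. There is no depth.
- robot.job_done(): hands the job in; it is judged then, once.
The state is a dict: "time": time; "joints": joint angles; "qvel": joint speeds; "tau": joint torques, N m; "tool_pos": TCP position; "orientation": TCP orientation; "force": force on the tool from outside, world axes, zero at the start; "moment": the same for the moment, N m; "gripper_width": finger opening in m; "grip_force": force on a finger pad.
Only numpy, scipy, OpenCV 4.12 (cv2) and the standard library are available. Lean on these libraries where they do the work, as an engineer would, in place of code of your own. Each camera call takes 0.05 s, during which the arm holds its last target. There are 200 camera calls.

## Working session

There is one attempt and no reset: what is moved stays moved. The work goes in short steps, Python scripts to look and compute and a tool call to move; the robot and the scene stay as the last step left them, time stands still between calls to the robot, and variables do not carry over. Pictures are saved under pics/ and viewed, at most 10 in all, crops included, and the job is handed in when it is done.

Besides the shell and the picture viewer there is one more tool, called after "Emit:" by a JSON object that holds its "name" and its "arguments". play_rows: Moves the arm, as the interface text tells. Its arguments: {"type":"object","properties":{"steps":{"type":"array","items":{"type":"number"}},"force":{"type":"number"}},"required":["steps"]}

```bash
mkdir -p pics; ls; python3 - <<'E'
from rig import robot,get_image
import cv2,json
s=robot.get_state(); print({k:s[k] for k in('time','tool_pos','orientation','gripper_width','force')}, robot.tcp_to_grasp)
for n in('scene','side'):
    d=get_image(n); cv2.imwrite(f'pics/{n}0.png',cv2.cvtColor(d['frame'],cv2.COLOR_RGB2BGR)); print(n,d['fx'],d['cx'],d['cy'],d['extrinsics'])
E
```

```text
pics
{'time': 0.0, 'tool_pos': array([ 0.23834358, -0.60415506,  0.18516366]), 'orientation': array([ 9.82399694e-01,  1.86789154e-01, -2.03098401e-04, -7.82765937e-04]), 'gripper_width': 0.08701129680151888, 'force': array([-0.12184926, -0.31589343, -0.81472669])} 0.0187
scene 423.52032381729765 324.3309626160029 203.68023489864007 [[-4.64571454e-01 -6.48152013e-01  6.03384067e-01  6.13589554e-02]
 [-8.85535519e-01  3.40386184e-01 -3.16170982e-01  3.51788309e-01]
 [-4.56741240e-04 -6.81202036e-01 -7.32095334e-01  7.70454520e-01]
 [ 0.00000000e+00  0.00000000e+00  0.00000000e+00  1.00000000e+00]]
side 459.2445294345174 320.3307545020318 198.13149473492015 [[-0.98971639 -0.04691747  0.13513038  0.46287601]
 [-0.14265707  0.39314345 -0.9083431   1.06292931]
 [-0.01050846 -0.91827936 -0.39579362  0.47818042]
 [ 0.          0.          0.          1.        ]]
```

View pics/scene0.png

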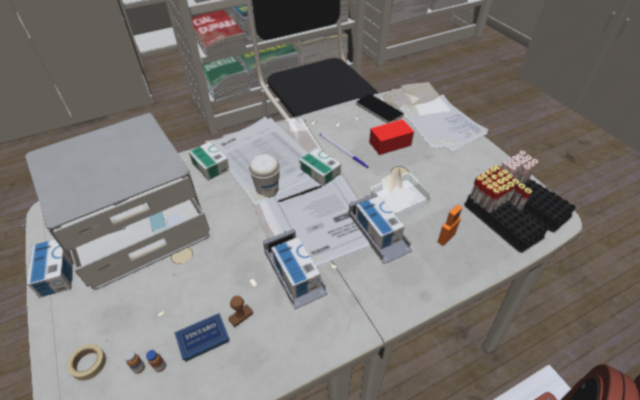

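View pics/side0.png

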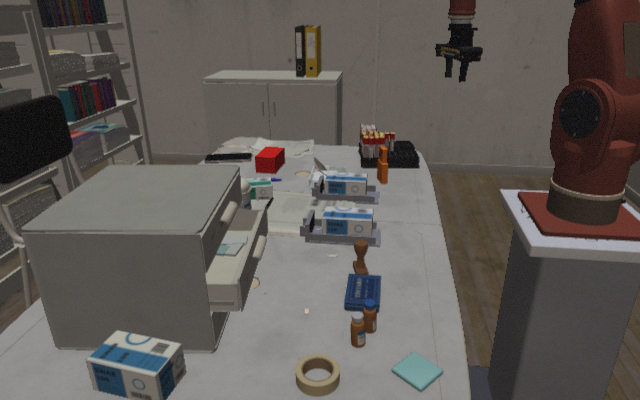

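The scene view shows the two docks with cartons at about (295,268) and (380,225), the orange block at (450,225), the stamp at (238,310) and a red box at (390,137). The side view shows the docks at (342,222) and (345,186), and the block at (383,165). I'll enlarge these areas to measure them.

```bash
python3 - <<'E'
from rig import robot,get_image
import cv2,numpy as np
a=cv2.imread('pics/scene0.png')[185:310,255:470]; b=cv2.imread('pics/side0.png')[140:250,290:400]
a=cv2.resize(a,None,fx=3.7,fy=3.7,interpolation=cv2.INTER_CUBIC); cv2.imwrite('pics/a.png',a)
b=cv2.resize(b,None,fx=5.4,fy=5.4,interpolation=cv2.INTER_CUBIC); cv2.imwrite('pics/b.png',b)
E
```

```text
(no output)
```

View pics/a.png

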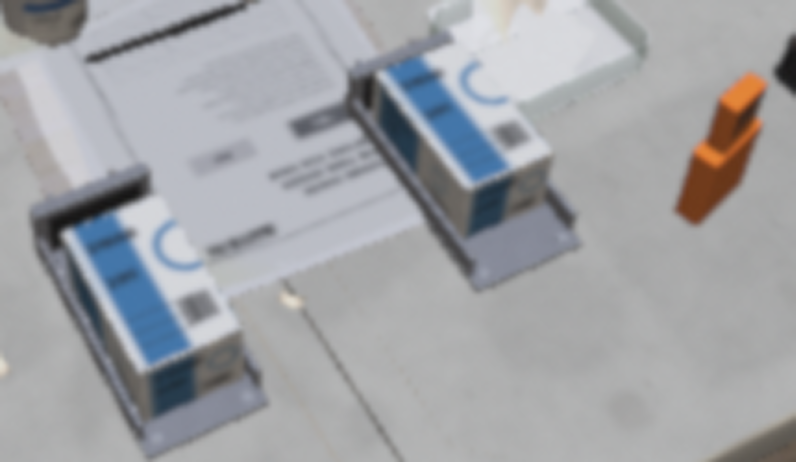

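View pics/b.png

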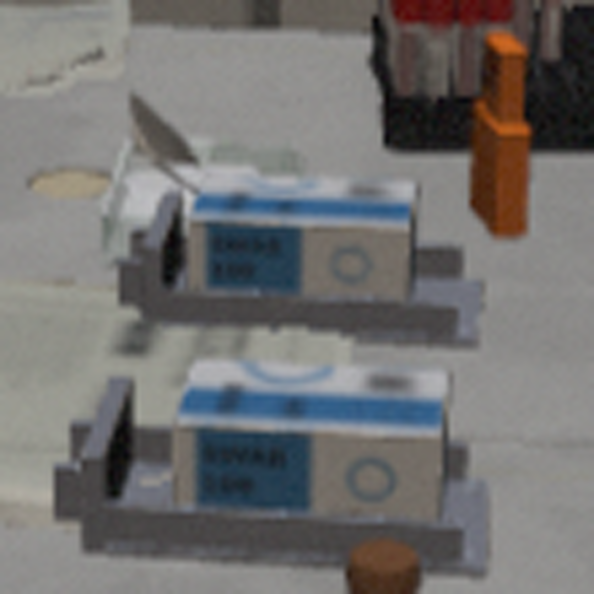

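Enlarged crops: the dock on the left in the scene crop (nearer in the side view, about (330,222)) has the wide gap. The other dock's gap is narrow. I'll cast rays through the corners I read off.

```bash
cat > h.py <<'E'
from rig import robot,get_image
import cv2,numpy as np
def ray(d,uv,z):
    E=d['extrinsics'];r=E[:3,:3]@np.array([(uv[0]-d['cx'])/d['fx'],(uv[1]-d['cy'])/d['fy'],1]);o=E[:3,3]
    return o+r*(z-o[2])/r[2]
def proj(d,p):
    E=d['extrinsics'];q=E[:3,:3].T@(np.asarray(p)-E[:3,3]);return d['fx']*q[0]/q[2]+d['cx'],d['fy']*q[1]/q[2]+d['cy']
E
python3 - <<'E'
from h import *
np.set_printoptions(precision=4,suppress=True)
d=get_image('scene'); e=get_image('side')
def S(n,u,v,z): print('scene',n,ray(d,((u+.5)/3.7-.5+255,(v+.5)/3.7-.5+185),z))
def T(n,u,v,z): print('side',n,ray(e,((u+.5)/5.4-.5+290,(v+.5)/5.4-.5+140),z))
for n,u,v,z in [('W stop L',32,212,.045),('W stop R',148,168,.045),('W front L',150,457,.005),('W front R',267,403,.005),
 ('W cart FL',62,235,.057),('FR',155,198,.057),('NL',148,368,.057),('NR',243,325,.057),
 ('N front L',475,290,.005),('N front R',580,243,.005),('N cart FL',378,70,.057),('NL',466,187,.057),('NR',550,155,.057),
 ('sp top a',720,98,.1),('b',748,73,.1),('c',767,87,.1),('d',738,110,.1),('body ',694,152,.06),('body r',760,122,.06),('bot',694,222,0),('botl',676,210,0)]: S(n,u,v,z)
for n,u,v,z in [('W front near',487,572,.005),('W front far',487,483,.005),('W cart NN',447,400,.057),('NF',447,370,.057),('FN',178,418,.057),('FF',190,362,.057),
 ('sp',484,36,.1),('sp',522,36,.1),('sp',525,55,.1),('sp',490,55,.1),('bot',492,236,0),('bot',525,236,0),('bot',473,200,0)]: T(n,u,v,z)
E
```

```text
scene W stop L [0.6207 0.2075 0.045 ]
scene W stop R [0.6193 0.1336 0.045 ]
scene W front L [0.4657 0.2062 0.005 ]
scene W front R [0.4657 0.1343 0.005 ]
scene W cart FL [0.5882 0.2011 0.057 ]
scene FR [0.5878 0.1431 0.057 ]
scene NL [0.4862 0.1949 0.057 ]
scene NR [0.4868 0.138  0.057 ]
scene N front L [ 0.4759 -0.01    0.005 ]
scene N front R [ 0.4753 -0.0851  0.005 ]
scene N cart FL [ 0.615  -0.0227  0.057 ]
scene NL [ 0.5111 -0.0205  0.057 ]
scene NR [ 0.5084 -0.0777  0.057 ]
scene sp top a [ 0.4713 -0.1629  0.1   ]
scene b [ 0.4792 -0.19    0.1   ]
scene c [ 0.4654 -0.1925  0.1   ]
scene d [ 0.4592 -0.1661  0.1   ]
scene body  [ 0.4689 -0.1525  0.06  ]
scene body r [ 0.4692 -0.2025  0.06  ]
scene bot [ 0.4585 -0.1596  0.    ]
scene botl [ 0.4711 -0.1556  0.    ]
side W front near [0.465  0.2104 0.005 ]
side W front far [0.4669 0.1347 0.005 ]
side W cart NN [0.4839 0.1663 0.057 ]
side NF [0.4851 0.1376 0.057 ]
side FN [0.5876 0.1956 0.057 ]
side FF [0.5901 0.1424 0.057 ]
side sp [ 0.4803 -0.1886  0.1   ]
side sp [ 0.4607 -0.1907  0.1   ]
side sp [ 0.4588 -0.1578  0.1   ]
side sp [ 0.4764 -0.1559  0.1   ]
side bot [ 0.4714 -0.1599  0.    ]
side bot [ 0.4542 -0.1619  0.    ]
side bot [ 0.4829 -0.2124  0.    ]
```

```bash
cat >> h.py <<'E'
from scipy.spatial.transform import Rotation as R
def plan(pos,yaw_y,n,grip):
    """n equal rows to TCP pos, tool down, tool y at world angle yaw_y"""
    s=robot.get_state();p=np.array(s['tool_pos']);q=R.from_quat(s['orientation'])
    c,k=np.cos(yaw_y),np.sin(yaw_y)
    g=R.from_matrix(np.array([[-k,c,0],[c,k,0],[0,0,-1.]]).T)
    w=(q.inv()*g).as_rotvec()/n; dp=(np.array(pos)-p)/n
    print('t',s['time'],'pos',p.round(4),'yaw',np.arctan2(*q.as_matrix()[[1,0],1]).round(4),'tilt',q.as_matrix()[2,:2].round(4),'F',np.round(s['force'],1),'w',round(s['gripper_width'],4),'gf',s['grip_force'])
    for i in range(n):
        t=q.inv().apply(dp); q=q*R.from_rotvec(w)
        print(','.join(f'{v:g}' for v in [*t.round(4),*np.round(w/np.deg2rad(8),3),grip]))
E
sed -i 's/g=R.from_matrix(.*/g=R.from_matrix(np.array([[-k,c,0],[c,k,0],[0,0,-1.]]).T)/' h.py
python3 -c "
from h import *
plan([.44,-.177,.24],.22,10,.06)
d=get_image('wrist');E=d['extrinsics'];s=robot.get_state();q=R.from_quat(s['orientation'])
print(q.inv().apply(E[:3,3]-s['tool_pos']),q.as_matrix().T@E[:3,:3],d['fx'])"
```

```text
t 0.2 pos [ 0.2384 -0.6043  0.1855] yaw -1.1951 tilt [-0.0001 -0.0011] F [-0.3 -0.5 -0.2] w 0.0871 gf 0.0
0.0344,-0.0324,-0.0054,-0.001,-0,-1.013,0.06
0.0387,-0.0272,-0.0054,-0.001,-0,-1.013,0.06
0.0421,-0.0215,-0.0054,-0.001,-0,-1.013,0.06
0.0447,-0.0153,-0.0054,-0.001,-0,-1.013,0.06
0.0464,-0.0088,-0.0054,-0.001,-0,-1.013,0.06
0.0472,-0.0022,-0.0054,-0.001,-0,-1.013,0.06
0.047,0.0045,-0.0054,-0.001,-0,-1.013,0.06
0.0459,0.0111,-0.0054,-0.001,-0,-1.013,0.06
0.0439,0.0174,-0.0054,-0.001,-0,-1.013,0.06
0.041,0.0235,-0.0055,-0.001,-0,-1.013,0.06
[ 0.07542161 -0.00098978 -0.19859912] [[ 6.42833165e-04 -9.60952224e-01 -2.76713588e-01]
 [ 9.99999786e-01  6.52051614e-04  5.86981626e-05]
 [ 1.24025412e-04 -2.76713567e-01  9.60952437e-01]] 350.79326709274
```

Emit:
{"name": "play_rows", "arguments": {"steps": [0.0344,-0.0324,-0.0054,0,0,-1.013,0.06,0.0387,-0.0272,-0.0054,0,0,-1.013,0.06,0.0421,-0.0215,-0.0054,0,0,-1.013,0.06,0.0447,-0.0153,-0.0054,0,0,-1.013,0.06,0.0464,-0.0088,-0.0054,0,0,-1.013,0.06]}}

```text
time: 0.88
tool_pos: [0.3398, -0.3894, 0.2133]
orientation: [0.856, 0.517, -0.0, 0.0]
force: [0.5, 0.2, 0.6]
gripper_width: 0.06
grip_force: 0.0
```

Emit:
{"name": "play_rows", "arguments": {"steps": [0.0472,-0.0022,-0.0054,0,0,-1.013,0.06,0.047,0.0045,-0.0054,0,0,-1.013,0.06,0.0459,0.0111,-0.0054,0,0,-1.013,0.06,0.0439,0.0174,-0.0054,0,0,-1.013,0.06,0.041,0.0235,-0.0054,0,0,-1.013,0.06]}}

```text
time: 1.5
tool_pos: [0.4407, -0.176, 0.2404]
orientation: [0.624, 0.782, -0.0, 0.0]
force: [-0.0, -0.5, 0.8]
gripper_width: 0.0603
grip_force: 0.0
```

Emit:
{"name": "play_rows", "arguments": {"steps": [0,0,0,0,0,0,0.06,0,0,0,0,0,0,0.06]}}

```text
time: 1.75
tool_pos: [0.4399, -0.178, 0.2399]
orientation: [0.626, 0.78, -0.0, -0.0]
force: [-0.1, -0.2, 0.5]
gripper_width: 0.0601
grip_force: 0.0
```

```bash
python3 - <<'E'
from h import *
np.set_printoptions(precision=4,suppress=True)
plan([.469,-.177,.14],.22,1,.06)
d=get_image('wrist'); f=d['frame']
cv2.imwrite('pics/w1.png',cv2.cvtColor(f,cv2.COLOR_RGB2BGR))
h=cv2.cvtColor(f,cv2.COLOR_RGB2HSV); m=cv2.inRange(h,(5,150,60),(20,255,255))
cs=max(cv2.findContours(m,0,2)[0],key=cv2.contourArea)
print(cv2.boundingRect(cs),cv2.contourArea(cs),proj(d,[.469,-.177,.1]))
v=[h[y,x] for x,y in cs[::15,0]];
hull=cv2.approxPolyDP(cv2.convexHull(cs),2,True)[:,0]
for p in hull: print(p,ray(d,p,.1)[:2],ray(d,p,.06)[:2],ray(d,p,0)[:2])
E
```

```text
t 1.75 pos [ 0.4399 -0.178   0.2399] yaw 0.2181 tilt [-0.0003 -0.0004] F [-0.1 -0.2  0.5] w 0.0601 gf 0.0
-0.0053,0.0286,0.0999,-0.003,0.002,-0.013,0.06
(229, 310, 383, 47) 4742.0 (np.float64(347.0098542845828), np.float64(184.41899305056313))
[229 346] [ 0.3829 -0.3906] [ 0.3782 -0.4245] [ 0.3711 -0.4754]
[231 343] [ 0.3845 -0.386 ] [ 0.38   -0.4195] [ 0.3732 -0.4696]
[347 310] [ 0.5032 -0.3155] [ 0.5127 -0.3406] [ 0.5269 -0.3782]
[593 337] [ 0.7834 -0.289 ] [ 0.826  -0.3109] [ 0.8899 -0.3439]
[611 353] [ 0.8128 -0.3045] [ 0.8589 -0.3283] [ 0.928 -0.364]
[611 356] [ 0.8147 -0.3084] [ 0.8609 -0.3326] [ 0.9304 -0.3689]
[231 356] [ 0.3872 -0.4036] [ 0.3829 -0.4391] [ 0.3766 -0.4923]
```

View pics/w1.png

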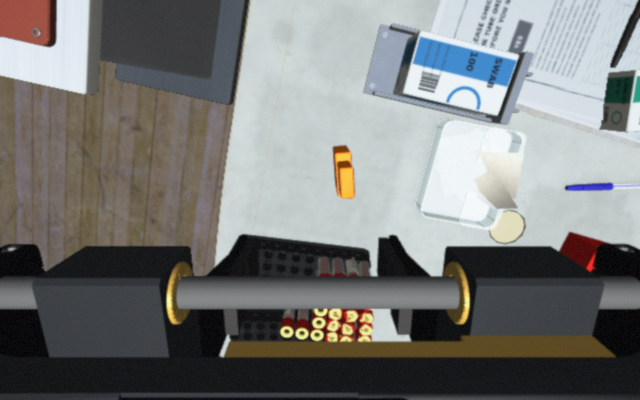

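The wrist view shows the block at (344,172), with its tab top around (346,180). The narrow dock is at (450,75), and the tube rack lies below the block near (310,300).

```bash
python3 - <<'E'
from h import *
np.set_printoptions(precision=4,suppress=True)
d=get_image('wrist'); f=d['frame'][130:215,310:380]
h=cv2.cvtColor(f,cv2.COLOR_RGB2HSV); m=cv2.inRange(h,(5,120,60),(22,255,255))
ys,xs=np.nonzero(m); print(len(xs),xs.min()+310,xs.max()+310,ys.min()+130,ys.max()+130)
for y in range(12,75,3): print(y+130,[int(v) for v in f[y,18:46:1,0]*(m[y,18:46]>0)])
d2=get_image('scene')
E
```

```text
874 334 354 146 197
142 [0, 0, 0, 0, 0, 0, 0, 0, 0, 0, 0, 0, 0, 0, 0, 0, 0, 0, 0, 0, 0, 0, 0, 0, 0, 0, 0, 0]
145 [0, 0, 0, 0, 0, 0, 0, 0, 0, 0, 0, 0, 0, 0, 0, 0, 0, 0, 0, 0, 0, 0, 0, 0, 0, 0, 0, 0]
148 [0, 0, 0, 0, 0, 0, 111, 112, 113, 117, 115, 113, 115, 114, 114, 115, 117, 116, 114, 126, 0, 0, 0, 0, 0, 0, 0, 0]
151 [0, 0, 0, 0, 0, 0, 106, 111, 119, 125, 127, 133, 141, 149, 156, 160, 165, 167, 170, 170, 174, 181, 0, 0, 0, 0, 0, 0]
154 [0, 0, 0, 0, 0, 0, 147, 219, 243, 248, 249, 249, 249, 249, 249, 250, 249, 249, 249, 249, 249, 249, 243, 0, 0, 0, 0, 0]
157 [0, 0, 0, 0, 0, 0, 130, 192, 240, 248, 250, 249, 249, 250, 250, 250, 250, 250, 0, 249, 249, 249, 245, 224, 0, 0, 0, 0]
160 [0, 0, 0, 0, 0, 0, 0, 156, 233, 245, 240, 230, 224, 211, 206, 205, 203, 193, 188, 185, 192, 219, 241, 240, 0, 0, 0, 0]
163 [0, 0, 0, 0, 0, 0, 0, 146, 221, 202, 137, 111, 115, 115, 116, 116, 116, 116, 116, 115, 117, 122, 168, 223, 0, 0, 0, 0]
166 [0, 0, 0, 0, 0, 0, 0, 150, 226, 215, 138, 107, 115, 123, 130, 135, 139, 144, 154, 157, 159, 165, 170, 172, 0, 0, 0, 0]
169 [0, 0, 0, 0, 0, 0, 0, 151, 220, 228, 155, 148
[... 668 characters left out ...]
49, 250, 249, 250, 249, 241, 0, 0]
187 [0, 0, 0, 0, 0, 0, 0, 0, 0, 186, 221, 157, 153, 234, 247, 249, 250, 250, 250, 250, 249, 250, 249, 250, 249, 243, 215, 0]
190 [0, 0, 0, 0, 0, 0, 0, 0, 0, 0, 219, 184, 158, 227, 246, 249, 249, 250, 249, 250, 249, 250, 250, 250, 249, 247, 233, 0]
193 [0, 0, 0, 0, 0, 0, 0, 0, 0, 0, 236, 240, 198, 214, 242, 248, 249, 250, 250, 250, 250, 250, 249, 250, 250, 249, 243, 0]
196 [0, 0, 0, 0, 0, 0, 0, 0, 0, 0, 0, 0, 0, 213, 238, 248, 249, 249, 249, 248, 248, 248, 249, 248, 247, 244, 230, 0]
199 [0, 0, 0, 0, 0, 0, 0, 0, 0, 0, 0, 0, 0, 0, 0, 0, 0, 0, 0, 0, 0, 0, 0, 0, 0, 0, 0, 0]
202 [0, 0, 0, 0, 0, 0, 0, 0, 0, 0, 0, 0, 0, 0, 0, 0, 0, 0, 0, 0, 0, 0, 0, 0, 0, 0, 0, 0]
```

```bash
python3 - <<'E'
from h import *
np.set_printoptions(precision=4,suppress=True)
d=get_image('wrist')
P=[ray(d,p,.1)[:2] for p in [(339.5,168),(353.7,168),(340.9,197.5),(355.0,197.5)]]; print(np.array(P),np.mean(P,0))
for a,b in((2,0),(3,1)):
    v=P[a]-P[b]; print('yaw x axis',np.arctan2(v[0],-v[1]))
Q=[ray(d,p,.06)[:2] for p in [(334,153),(350,153),(338,193.5)]];v=Q[2]-Q[0];print(np.array(Q),np.arctan2(v[0],-v[1]))
for p in [(236,235),(371,247)]: print('rack',ray(d,p,.04)[:2])
E
```

```text
[[ 0.4576 -0.1631]
 [ 0.4711 -0.1601]
 [ 0.4659 -0.192 ]
 [ 0.4797 -0.1889]] [ 0.4686 -0.176 ]
yaw x axis 0.2811597496454805
yaw x axis 0.2889724664388437
[[ 0.4521 -0.1554]
 [ 0.469  -0.1516]
 [ 0.4668 -0.1986]] 0.3282008130950854
rack [ 0.3599 -0.2813]
rack [ 0.5245 -0.2611]
```

```bash
python3 -c "
from h import *
plan([.4686,-.176,.067],.28,4,.06)"
```

```text
t 1.95 pos [ 0.4397 -0.1785  0.2398] yaw 0.2169 tilt [ 0.0003 -0.0004] F [-0.5  0.6 -0.6] w 0.0599 gf 0.0
-0.001,0.0072,0.0432,-0.001,-0,-0.113,0.06
-0.0011,0.0072,0.0432,-0.001,-0,-0.113,0.06
-0.0012,0.0072,0.0432,-0.001,-0,-0.113,0.06
-0.0013,0.0071,0.0432,-0.001,-0,-0.113,0.06
```

Emit:
{"name": "play_rows", "arguments": {"steps": [-0.0022,0.0144,0.02,0,0,-0.226,0.06,-0.0024,0.0144,0.02,0,0,-0.226,0.06,0,0,0.05,0,0,0,0.06,0,0,0.05,0,0,0,0.06,0,0,0.033,0,0,0,0.06]}}

```text
time: 2.58
tool_pos: [0.4679, -0.1756, 0.0646]
orientation: [0.601, 0.799, -0.0, -0.001]
force: [-0.4, 0.0, -0.1]
gripper_width: 0.0599
grip_force: 0.0
```

Emit:
{"name": "play_rows", "arguments": {"steps": [0,0,0,0,0,0,0.06,0,0,0,0,0,0,0,0,0,0,0,0,0,0,0,0,0,0,0,0,0,0,0,0,0,0,0,0], "force": 25}}

```text
time: 3.2
tool_pos: [0.4697, -0.1753, 0.0676]
orientation: [0.601, 0.8, 0.0, 0.0]
force: [0.1, -0.3, 0.3]
gripper_width: 0.0278
grip_force: 0.0
```

Emit:
{"name": "play_rows", "arguments": {"steps": [0,0,0,0,0,0,0,0,0,0,0,0,0,0,0,0,0,0,0,0,0,0,0,0,0,0,0,0]}}

```text
time: 3.7
tool_pos: [0.4693, -0.1751, 0.067]
orientation: [0.601, 0.8, 0.0, -0.0]
force: [-0.5, -0.4, 0.1]
gripper_width: 0.0011
grip_force: 0.0
```

Emit:
{"name": "play_rows", "arguments": {"steps": [0,0,-0.04,0,0,0,0,0,0,-0.05,0,0,0,0,0,0,-0.04,0,0,0,0,0,0,0,0,0,0,0]}}

```text
time: 4.2
tool_pos: [0.4713, -0.1757, 0.2003]
orientation: [0.601, 0.8, 0.001, 0.003]
force: [0.6, 0.0, 0.3]
gripper_width: 0.0004
grip_force: 0.0
```

```bash
python3 -c "
from h import *
plan([.555,.12,.24],.0,7,0)"
```

```text
t 4.2 pos [ 0.4713 -0.1757  0.2003] yaw 0.2825 tilt [-0.0037  0.0044] F [0.6 0.  0.3] w 0.0004 gf 0.0
0.0372,0.0233,-0.0057,0.005,0.003,0.289,0
0.0381,0.0218,-0.0057,0.005,0.003,0.289,0
0.039,0.0202,-0.0057,0.005,0.003,0.289,0
0.0398,0.0186,-0.0057,0.005,0.003,0.289,0
0.0405,0.017,-0.0057,0.005,0.003,0.289,0
0.0411,0.0153,-0.0057,0.005,0.003,0.289,0
0.0417,0.0137,-0.0057,0.005,0.003,0.289,0
```

The fingers shut on nothing, so I'll look before moving again.

```bash
python3 - <<'E'
from h import *
np.set_printoptions(precision=4,suppress=True)
ims=[]
for n in('scene','side','wrist'):
    d=get_image(n);f=cv2.cvtColor(d['frame'],cv2.COLOR_RGB2BGR)
    u,v=[int(t) for t in proj(d,[.469,-.177,.05])]; print(n,u,v)
    x0=max(0,min(u-60,520));y0=max(0,min(v-60,280)); print(x0,y0)
    ims.append(cv2.resize(f[y0:y0+120,x0:x0+120],(360,360),interpolation=cv2.INTER_CUBIC)[:, :265 if n!='x' else 360])
cv2.imwrite('pics/m.png',np.hstack(ims))
E
```

```text
scene 450 224
390 164
side 382 164
322 104
wrist 317 179
257 119
```

View pics/m.png

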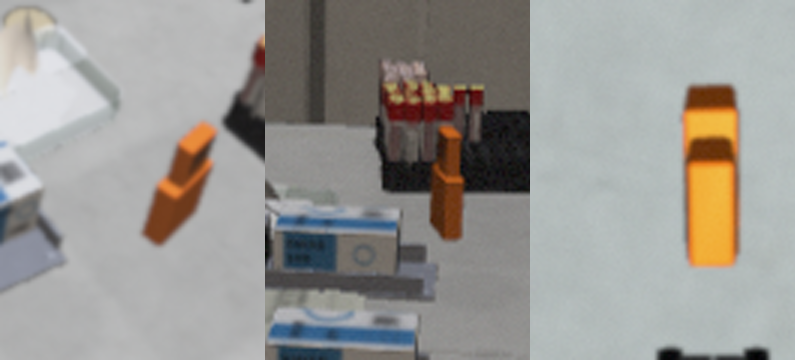

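The block is still standing at about (450,224) in the scene view and (382,164) in the side view, lined up with the tool. I'll measure it again and compare it with the fingertips.

```bash
python3 - <<'E'
from h import *
np.set_printoptions(precision=4,suppress=True)
s=robot.get_state();print(s['tool_pos'],s['gripper_width'])
from glob import glob
d=get_image('wrist'); f=d['frame']
c=lambda x,y:(257+(x-530)/3,119+y/3)
P=[ray(d,c(*p),.1)[:2] for p in[(688,160),(734,160),(688,265),(737,265)]];print(np.array(P),np.mean(P,0))
print('tcp px',proj(d,s['tool_pos']))
for n in('scene','side'):
    e=get_image(n);
    for q in ([.469,-.176,.1],list(s['tool_pos'])): print(n,np.array(proj(e,q)))
    m=cv2.inRange(cv2.cvtColor(e['frame'],cv2.COLOR_RGB2HSV),(5,150,60),(16,255,255))
    k,l,st,ce=cv2.connectedComponentsWithStats(m)
    for t,g in zip(st[1:],ce[1:]): 
        if t[4]>60: print(t,g)
    print('black near tcp')
    u,v=[int(t) for t in proj(e,s['tool_pos'])]
    g=e['frame'][v-40:v+30:3,u-24:u+24:3].max(2); print(g)
E
```

```text
[ 0.4688 -0.175   0.1961] 0.0006319645997807263
[[ 0.4572 -0.1617]
 [ 0.4698 -0.158 ]
 [ 0.4658 -0.1918]
 [ 0.4796 -0.1878]] [ 0.4681 -0.1748]
tcp px (np.float64(318.407989431031), np.float64(230.42924330194148))
scene [454.7622 209.7025]
scene [465.4269 177.1707]
[439 206  22  39 386] [449.7513 225.5207]
black near tcp
[[205 204 204 205 206 206 206 192  96  34  38  32  33  37  52  63]
 [207 201 198 198 199 202 204 206 205 100  20  32  32  32  33  37]
 [199 208 212 209 204 203 207 208 203  95  22  51  37  32  32  32]
 [208 187 205 201 199 200 203 196 182  52  24  30  34  25  32  32]
 [184 185 180 198 211 194 185 188 184  39  26  29  22  19  46 135]
 [188 186 184 181 183 184 188 189 185  32  27  28  20  26 144 182]
 [189 187 185 185 186 188 188 190 173  27  29  25  20  90 186 185]
 [188 188 188 187 187 188 188 189 140  27  28  22  21 148 189 188]
 [189 187 187 188 189 188 187 184  77  29  27  22  48 181 189 188]
 [184 186 186 187 187 186 188 188 142  73  24  55 164 187 189 188]
 [187 186 186 182 184 186 189 190 189 187 123 182 186 187 188 189]
 [183 186 186 185 186 185 185 189 190 189
[... 1888 characters left out ...]
 100 102 104 102 101 104 101]
 [100 100 102 102  99  95  99  99 103 104 100 103 103 103 102 103]
 [105 102 103 101 100 101 105  99 103  99 103 100 100 101 102 101]
 [100 101 101  98 102 102  99 100 103 102 103 105 103 101 102 102]
 [ 90 125 113  99 134  97 102 104 102 103 102 104 104 100 104 103]
 [ 91 140 137 159 169 121  99  99 101  99  99 104 103 101 102 101]
 [ 74 139 118 148 111 119  98 100 104  97 101 102 102 100 105 102]
 [ 58 166 125 133 137 161 115 174 109 154 107 153 104 103 101 102]
 [ 49 128 156 132 135 149 158 167 121  87  69  89 100 101 104 102]
 [ 65  78  94  85  95  84  87  90  86  86  59  89 102 101 102 101]
 [ 68  78  94  86  84  85  84  88  81  79  61  93  31  31  24  32]]
```

The block hasn't moved, and the fingertips match the TCP in all the views. I'll try the grasp again and look while the fingers close.

Emit:
{"name": "play_rows", "arguments": {"steps": [0,0,0,0,0,0,0.045,0,0,0,0,0,0,0.045,0,0,0,0,0,0,0.045,0,0,0,0,0,0,0.045,0,0,0,0,0,0,0.045]}}

```text
time: 5.12
tool_pos: [0.4694, -0.1751, 0.1971]
orientation: [0.6, 0.8, 0.0, 0.0]
force: [0.0, -0.2, 0.0]
gripper_width: 0.0409
grip_force: 0.0
```

Emit:
{"name": "play_rows", "arguments": {"steps": [0,0,0,0,0,0,0.045,0,0,0.05,0,0,0,0.045,0,0,0.05,0,0,0,0.045,0,0,0.029,0,0,0,0.045,0,0,0,0,0,0,0.045]}}

```text
time: 5.75
tool_pos: [0.4677, -0.1745, 0.0662]
orientation: [0.6, 0.8, -0.0, -0.002]
force: [0.0, 0.2, 1.1]
gripper_width: 0.0453
grip_force: 0.0
```

Emit:
{"name": "play_rows", "arguments": {"steps": [0,0,0,0,0,0,0.016,0,0,0,0,0,0,0.016,0,0,0,0,0,0,0.016,0,0,0,0,0,0,0.016,0,0,0,0,0,0,0.016]}}

```text
time: 6.38
tool_pos: [0.4695, -0.1752, 0.0683]
orientation: [0.601, 0.8, 0.0, 0.0]
force: [0.4, 0.7, 0.2]
gripper_width: 0.0168
grip_force: 0.0
```

```bash
python3 - <<'E'
from h import *
np.set_printoptions(precision=4,suppress=True)
ims=[]
for n in('scene','side','wrist'):
    d=get_image(n);f=cv2.cvtColor(d['frame'],cv2.COLOR_RGB2BGR)
    u,v=[int(t) for t in proj(d,[.469,-.177,.07])]
    x0=max(0,min(u-44,552));y0=max(0,min(v-60,280)); print(n,x0,y0)
    ims.append(cv2.resize(f[y0:y0+120,x0:x0+88],(264,360),interpolation=cv2.INTER_CUBIC))
cv2.imwrite('pics/m2.png',np.hstack(ims)); s=robot.get_state();print(s['tool_pos'],s['gripper_width'],s['grip_force'],s['force'])
E
```

```text
scene 408 158
side 338 97
wrist 272 174
[ 0.4694 -0.1751  0.0681] 0.015841678898209494 0.0 [0.2037 0.0693 0.1785]
```

View pics/m2.png

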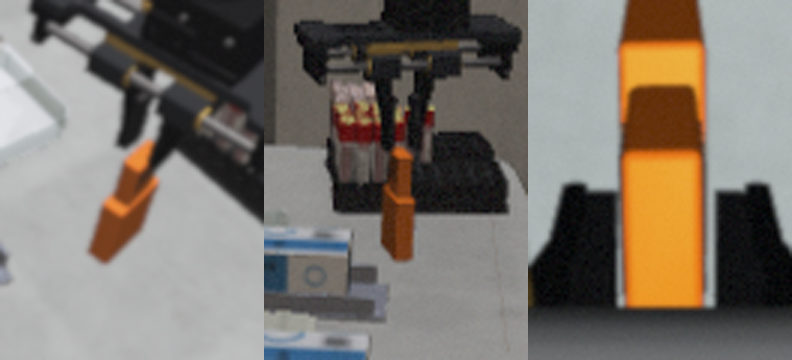

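The fingertips end near the top of the tab, at about (445,205) in the scene view and (385,150) in the side view. That is roughly 30 mm above the reported TCP, so the first close passed over the tab. I'll triangulate the real tip height from the two views.

Emit:
{"name": "play_rows", "arguments": {"steps": [0,0,0,0,0,0,0.045,0,0,0,0,0,0,0.045,0,0,0,0,0,0,0.045,0,0,0,0,0,0,0.045,0,0,0,0,0,0,0.045]}}

```text
time: 7.15
tool_pos: [0.4694, -0.1752, 0.0681]
orientation: [0.601, 0.8, 0.0, -0.0]
force: [0.0, 0.1, -0.8]
gripper_width: 0.0444
grip_force: 0.0
```

```bash
python3 - <<'E'
from h import *
np.set_printoptions(precision=4,suppress=True,linewidth=200)
s=robot.get_state();p=np.array(s['tool_pos']);q=R.from_quat(s['orientation']);print(p,s['gripper_width'])
yv=q.as_matrix()[:,1]
for n in('scene','side'):
    e=get_image(n);g=e['frame'].max(2)
    for sgn in(-1,1):
        # expected finger-tip middle (7 mm thick behind pad) vs height above reported TCP
        for dz in (0,.01,.02,.03,.04,.05):
            b=p+sgn*yv*(s['gripper_width']/2+.006)+[0,0,dz]
            u,v=np.round(proj(e,b)).astype(int); print(n,sgn,dz,(u,v),g[v,u-3:u+4])
E
```

```text
[ 0.4694 -0.1752  0.0681] 0.04440617461980219
scene -1 0 (np.int64(462), np.int64(227)) [177 179 180 181 181 181 181]
scene -1 0.01 (np.int64(463), np.int64(224)) [176 179 180 179 178 177 178]
scene -1 0.02 (np.int64(464), np.int64(221)) [173 176 178 178 178 178 179]
scene -1 0.03 (np.int64(465), np.int64(218)) [174 164 137 133 158 174 179]
scene -1 0.04 (np.int64(467), np.int64(214)) [ 39  26  23  34  68 112 148]
scene -1 0.05 (np.int64(468), np.int64(211)) [39 25 22 21 20 22 29]
scene 1 0 (np.int64(440), np.int64(213)) [180 180 180 181 181 181 181]
scene 1 0.01 (np.int64(441), np.int64(210)) [187 185 184 182 181 181 180]
scene 1 0.02 (np.int64(442), np.int64(206)) [192 192 190 189 186 184 185]
scene 1 0.03 (np.int64(443), np.int64(203)) [176 142 109  79  65  92 131]
scene 1 0.04 (np.int64(444), np.int64(200)) [132  70  30  28  27  30  48]
scene 1 0.05 (np.int64(445), np.int64(197)) [120  61  28  28  29  28  32]
side -1 0 (np.int64(392), np.int64(158)) [23 36 14 22 26 29 13]
side -1 0.01 (np.int64(393), np.int64(155)) [39 32 30 28 31 40 35]
side -1 0.02 (np.int64(393), np.int64(151)) [39 45 47 45 28 27 30]
side -1 0.03 (np.int64(393), np.int64(148)) [72 91 96 69 29 30 26]
side -1 0.04 (np.int64(393), np.int64(144)) [56 15 30 28 26 24 31]
side -1 0.05 (np.int64(393), np.int64(141)) [43 20 24 24 17 23 29]
side 1 0 (np.int64(373), np.int64(159)) [37 21 19 28 19 31 28]
side 1 0.01 (np.int64(373), np.int64(156)) [86 93 98 43 67 76 78]
side 1 0.02 (np.int64(373), np.int64(152)) [92 94 97 73 92 74 77]
side 1 0.03 (np.int64(373), np.int64(149)) [109 108 102  88  94  74  75]
side 1 0.04 (np.int64(373), np.int64(146)) [98 92 60 33 22 30 52]
side 1 0.05 (np.int64(373), np.int64(142)) [88 86 21 13 19 24 46]
```

The real fingertips sit about 31 mm above the reported TCP. I'll go down another 29 mm, close, and check the grip.

Emit:
{"name": "play_rows", "arguments": {"steps": [0,0,0.015,0,0,0,0.045,0,0,0.014,0,0,0,0.045,0,0,0,0,0,0,0.01,0,0,0,0,0,0,0.005,0,0,0,0,0,0,0], "force": 25}}

```text
time: 7.88
tool_pos: [0.4697, -0.1752, 0.0394]
orientation: [0.601, 0.8, 0.0, 0.0]
force: [0.5, 0.6, -0.2]
gripper_width: 0.0228
grip_force: 0.0
```

Emit:
{"name": "play_rows", "arguments": {"steps": [0,0,0,0,0,0,0,0,0,0,0,0,0,0,0,0,0,0,0,0,0,0,0,0,0,0,0,0]}}

```text
time: 8.38
tool_pos: [0.4696, -0.1753, 0.0394]
orientation: [0.601, 0.8, 0.0, 0.0]
force: [-0.6, -0.1, 3.5]
gripper_width: 0.0138
grip_force: 25.0
```

The block is gripped (13.8 mm, 25 N). I'll lift it and carry it to a viewing pose beside the wide dock.

Emit:
{"name": "play_rows", "arguments": {"steps": [0,0,-0.03,0,0,0,0,0,0,-0.035,0,0,0,0,0,0,-0.035,0,0,0,0,0,0,0,0,0,0,0]}}

```text
time: 8.88
tool_pos: [0.4709, -0.1756, 0.1414]
orientation: [0.601, 0.8, 0.0, 0.002]
force: [-0.2, -1.0, -1.2]
gripper_width: 0.0138
grip_force: 25.0
```

```bash
python3 -c "
from h import *
plan([.575,.085,.145],.0,8,0)"
```

```text
t 8.875 pos [ 0.4709 -0.1756  0.1414] yaw 0.2824 tilt [-0.0028  0.0033] F [-0.2 -1.  -1.2] w 0.0138 gf 24.99961233814247
0.0277,0.0216,-0.0005,0.003,0.002,0.253,0
0.0284,0.0206,-0.0005,0.003,0.002,0.253,0
0.0291,0.0196,-0.0005,0.003,0.002,0.253,0
0.0298,0.0185,-0.0005,0.003,0.002,0.253,0
0.0304,0.0175,-0.0005,0.003,0.002,0.253,0
0.031,0.0164,-0.0005,0.003,0.002,0.253,0
0.0316,0.0153,-0.0005,0.003,0.002,0.253,0
0.0321,0.0142,-0.0004,0.003,0.002,0.253,0
```

Emit:
{"name": "play_rows", "arguments": {"steps": [0.0277,0.0216,-0.0005,0,0,0.253,0,0.0284,0.0206,-0.0005,0,0,0.253,0,0.0291,0.0196,-0.0005,0,0,0.253,0,0.0298,0.0185,-0.0005,0,0,0.253,0,0.0304,0.0175,-0.0005,0,0,0.253,0]}}

```text
time: 9.5
tool_pos: [0.5341, -0.0113, 0.1402]
orientation: [0.669, 0.743, -0.001, -0.001]
force: [0.7, -0.4, -1.4]
gripper_width: 0.0139
grip_force: 25.0
```

Emit:
{"name": "play_rows", "arguments": {"steps": [0.031,0.0164,0,0,0,0.253,0,0.0316,0.0153,0,0,0,0.253,0,0.0321,0.0142,0,0,0,0.253,0,0,0,0,0,0,0,0,0,0,0,0,0,0,0]}}

```text
time: 10.12
tool_pos: [0.5729, 0.0848, 0.1404]
orientation: [0.707, 0.707, -0.001, -0.001]
force: [0.3, -0.7, -1.1]
gripper_width: 0.0139
grip_force: 25.0
```

```bash
python3 - <<'E'
from h import *
np.set_printoptions(precision=4,suppress=True)
plan([.6,.17,.145],.0,2,0)
d=get_image('wrist'); f=cv2.cvtColor(d['frame'],cv2.COLOR_RGB2BGR)
for p in [(.614,.136,.005),(.614,.204,.005),(.588,.2,.057),(.588,.143,.057),(.624,.208,.045)]: print(p,np.array(proj(d,p)))
cv2.imwrite('pics/w2full.png',f)
u,v=proj(d,(.57,.17,.05)); x0=int(max(0,u-133)); y0=int(max(0,v-100)); print('crop',x0,y0)
cv2.imwrite('pics/w2.png',cv2.resize(f[y0:y0+200,x0:x0+266],None,fx=3,fy=3,interpolation=cv2.INTER_CUBIC))
E
```

```text
t 10.125 pos [0.5729 0.0848 0.1404] yaw 0.0002 tilt [-0.0004 -0.0019] F [ 0.3 -0.7 -1.1] w 0.0139 gf 24.999402025714517
0.0426,0.0135,-0.0023,-0.007,0.002,0.001,0
0.0426,0.0135,-0.0023,-0.007,0.002,0.001,0
(0.614, 0.136, 0.005) [362.6036 126.6695]
(0.614, 0.204, 0.005) [365.4088  48.0922]
(0.588, 0.2, 0.057) [339.2021  44.2654]
(0.588, 0.143, 0.057) [337.9083 122.7209]
(0.624, 0.208, 0.045) [385.3436  35.3219]
crop 182 0
```

View pics/w2.png

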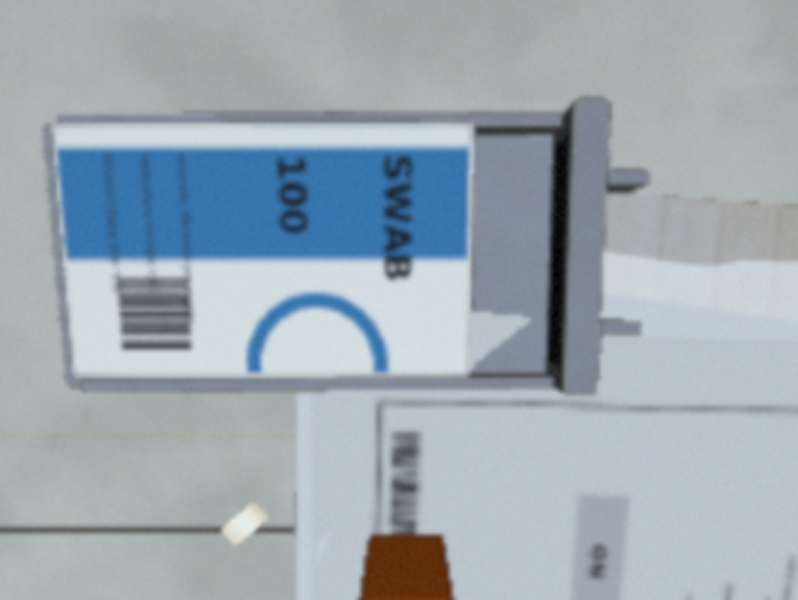

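In this view the far edge of the carton top runs (475,125)–(468,375) in the crop, and the top front edge of the back stop runs (571,105)–(558,385). The floor between them is clear.

```bash
python3 - <<'E'
from h import *
np.set_printoptions(precision=4,suppress=True)
d=get_image('wrist')
def r(n,u,v,z): print(n,ray(d,((u+.5)/3-.5+182,(v+.5)/3-.5),z)[:2])
r('carton far L',474,125,.057);r('carton far R',468,375,.057);r('carton near L',55,125,.057);r('carton near R',73,377,.057)
r('stop top front L',571,105,.045);r('stop top front R',558,385,.045);r('stop back L',609,100,.045);r('stop back R',600,390,.045)
r('stop foot L',555,135,.005);r('stop foot R',549,372,.005)
r('floor front L',46,125,.005);r('floor front R',68,385,.005)
r('railL outer far',570,113,.023);r('railL outer near',190,113,.023);r('railR outer far',560,387,.023);r('railR outer near',75,388,.023)
s=robot.get_state();print(s['tool_pos']);c=s['tool_pos']+np.array([0,0,.031])
print('block body bottom far edges expected at', [np.array(proj(d,[s['tool_pos'][0]+a,s['tool_pos'][1]+.016,s['tool_pos'][2]-.0394+.1])) for a in(-.007,.007)])
g=d['frame'];print(g[176:192:3,295:345:2,0])
E
```

```text
carton far L [0.5886 0.2015]
carton far R [0.5881 0.1409]
carton near L [0.485  0.2015]
carton near R [0.4841 0.1404]
stop top front L [0.6141 0.2079]
stop top front R [0.6135 0.1373]
stop back L [0.6237 0.2091]
stop back R [0.6251 0.136 ]
stop foot L [0.6154 0.2062]
stop foot R [0.6161 0.1381]
floor front L [0.4663 0.209 ]
floor front R [0.466  0.1342]
railL outer far [0.617  0.2094]
railL outer near [0.5121 0.2094]
railR outer far [0.6172 0.135 ]
railR outer near [0.4737 0.1347]
[0.5732 0.0841 0.1409]
block body bottom far edges expected at [array([302.9719, 247.0736]), array([335.8699, 247.0865])]
[[186 186 184 186 184 173 150 169 167 127 108  95  99 166 182 182 184 186
  186 184 185 185 182 185 187]
 [184 184 185 184 182 121  95  94  96  96  97  95  97  96  98  99  98 124
  185 186 185 185 184 185 185]
 [185 187 185 186 172  96  95  96  97  96  96  94  97  95  96  97  93  95
  171 185 185 186 186 184 185]
 [186 185 185 184 140  96  98  96  97  97  96  95  97  95  97  96  97  96
  166 184 186 184 187 185 186]
 [186 185 186 184 122  95  97  98  97  97  97  94  96  97  99  96  96  95
  125 182 185 185 183 185 188]
 [184 187 185 183 116  98  98  97  96  98  97  96  96  98  97  98  98  96
  118 182 186 184 185 185 186]]
```

Emit:
{"name": "play_rows", "arguments": {"steps": [0.045,0.0145,0,0,0,0,0,0.0427,0.0145,0,0,0,0,0,0,0,0.015,0,0,0,0,0,0,0.015,0,0,0,0,0,0,0,0,0,0,0]}}

```text
time: 10.85
tool_pos: [0.6017, 0.1706, 0.1097]
orientation: [0.708, 0.706, -0.002, -0.0]
force: [0.7, -0.1, -0.8]
gripper_width: 0.0142
grip_force: 25.0
```

```bash
python3 - <<'E'
from h import *
np.set_printoptions(precision=4,suppress=True)
plan([.602,.1718,.0445],.0,5,0)
s=robot.get_state();p=s['tool_pos'];zb=p[2]-.0394
d=get_image('wrist');f=d['frame']
m=cv2.inRange(cv2.cvtColor(f,cv2.COLOR_RGB2HSV),(3,150,50),(18,255,255));m[:100]=0;m[235:]=0
for v in range(160,225,8):
    u=np.nonzero(m[v,260:380])[0]+260
    if len(u): print(v,u.min(),u.max(),ray(d,((u.min()+u.max())/2,v),zb)[:2],ray(d,((u.min()+u.max())/2,v),zb+.06)[:2])
E
```

```text
t 10.85 pos [0.6017 0.1706 0.1097] yaw -0.0024 tilt [-0.0018 -0.0028] F [ 0.7 -0.1 -0.8] w 0.0142 gf 24.999469597823918
0.0003,0.0001,0.013,-0.004,0.003,-0.003,0
0.0003,0.0001,0.013,-0.004,0.003,-0.003,0
0.0003,0.0001,0.013,-0.004,0.003,-0.003,0
0.0003,0.0001,0.013,-0.004,0.003,-0.003,0
0.0003,0.0001,0.013,-0.004,0.003,-0.003,0
184 304 329 [0.6001 0.1897] [0.6005 0.2043]
192 303 330 [0.6001 0.1839] [0.6005 0.2   ]
200 302 333 [0.6008 0.1781] [0.601  0.1956]
208 302 334 [0.6011 0.1722] [0.6013 0.1911]
216 302 334 [0.6011 0.1661] [0.6013 0.1867]
224 302 334 [0.6011 0.1601] [0.6013 0.1821]
```

Emit:
{"name": "play_rows", "arguments": {"steps": [0.001,0.001,0.01,0,0,0,0,0,0,0.01,0,0,0,0,0,0,0.01,0,0,0,0,0,0,0.01,0,0,0,0,0,0,0.01,0,0,0,0]}}

```text
time: 11.52
tool_pos: [0.6035, 0.1742, 0.0608]
orientation: [0.707, 0.707, -0.0, -0.0]
force: [0.2, -0.3, 0.0]
gripper_width: 0.0138
grip_force: 25.0
```

Emit:
{"name": "play_rows", "arguments": {"steps": [0,0,0.007,0,0,0,0,0,0,0.005,0,0,0,0,0,0,0,0,0,0,0]}}

```text
time: 11.9
tool_pos: [0.6035, 0.1741, 0.0492]
orientation: [0.707, 0.707, -0.0, -0.0]
force: [-0.9, 0.7, -0.9]
gripper_width: 0.0138
grip_force: 25.0
```

Emit:
{"name": "play_rows", "arguments": {"steps": [-0.002,-0.0005,0.003,0,0,0,0,0,0,0.001,0,0,0,0,0,0,0.001,0,0,0,0,0,0,0,0,0,0,0]}}

```text
time: 12.4
tool_pos: [0.6031, 0.1723, 0.0446]
orientation: [0.707, 0.707, 0.0, -0.0]
force: [0.7, 0.7, -2.1]
gripper_width: 0.0138
grip_force: 25.0
```

Emit:
{"name": "play_rows", "arguments": {"steps": [0,0,0.001,0,0,0,0,0,0,0,0,0,0,0]}}

```text
time: 12.65
tool_pos: [0.6034, 0.1724, 0.0445]
orientation: [0.707, 0.707, 0.0, 0.0]
force: [-1.5, -1.1, 6.4]
gripper_width: 0.0138
grip_force: 25.0
```

Emit:
{"name": "play_rows", "arguments": {"steps": [0,0,0.001,0,0,0,0,0,0,0,0,0,0,0]}}

```text
time: 12.9
tool_pos: [0.6037, 0.1724, 0.0444]
orientation: [0.707, 0.707, 0.0, 0.001]
force: [-3.5, -1.8, 13.1]
gripper_width: 0.0138
grip_force: 25.0
```

It's standing on the floor (13 N upward). I'll ease off, open and lift clear.

Emit:
{"name": "play_rows", "arguments": {"steps": [0,0,-0.0015,0,0,0,0,0,0,0,0,0,0,0.02,0,0,0,0,0,0,0.035,0,0,0,0,0,0,0.035,0,0,0,0,0,0,0.035]}}

```text
time: 13.52
tool_pos: [0.6031, 0.1722, 0.044]
orientation: [0.707, 0.707, -0.0, -0.0]
force: [-0.3, 0.5, -0.9]
gripper_width: 0.0338
grip_force: 0.0
```

Emit:
{"name": "play_rows", "arguments": {"steps": [0,0,-0.02,0,0,0,0.035,0,0,-0.04,0,0,0,0.035,0,0,-0.04,0,0,0,0.035,0,0,-0.01,0,0,0,0.035,0,0,0,0,0,0,0.035]}}

```text
time: 14.15
tool_pos: [0.6036, 0.1724, 0.1553]
orientation: [0.707, 0.707, 0.001, 0.001]
force: [0.7, 0.3, -0.4]
gripper_width: 0.0352
grip_force: 0.0
```

```bash
python3 - <<'E'
from h import *
np.set_printoptions(precision=4,suppress=True)
plan([.43,.172,.155],1.5708,11,.03)
ims=[]
for n in('scene','side','wrist'):
    d=get_image(n);f=cv2.cvtColor(d['frame'],cv2.COLOR_RGB2BGR)
    u,v=[int(t) for t in proj(d,[.59,.172,.05])]
    x0=max(0,min(u-44,552));y0=max(0,min(v-60,280)); print(n,x0,y0)
    ims.append(cv2.resize(f[y0:y0+120,x0:x0+88],(264,360),interpolation=cv2.INTER_CUBIC))
cv2.imwrite('pics/m3.png',np.hstack(ims))
E
```

```text
t 14.15 pos [0.6036 0.1724 0.1553] yaw -0.0001 tilt [0.0003 0.0018] F [ 0.7  0.3 -0.4] w 0.0352 gf 0.0
-0,-0.0158,-0,0.001,0.001,-1.023,0.03
0.0022,-0.0156,0,0.001,0.001,-1.023,0.03
0.0044,-0.0151,0,0.001,0.001,-1.023,0.03
0.0065,-0.0144,0,0.001,0.001,-1.023,0.03
0.0085,-0.0133,0,0.001,0.001,-1.023,0.03
0.0103,-0.0119,0,0.001,0.001,-1.023,0.03
0.0119,-0.0104,0,0.001,0.001,-1.023,0.03
0.0133,-0.0086,0,0.001,0.001,-1.023,0.03
0.0143,-0.0066,0,0.001,0.001,-1.023,0.03
0.0151,-0.0045,0,0.001,0.001,-1.023,0.03
0.0156,-0.0023,0,0.001,0.001,-1.023,0.03
scene 239 184
side 278 155
wrist 260 127
```

View pics/m3.png

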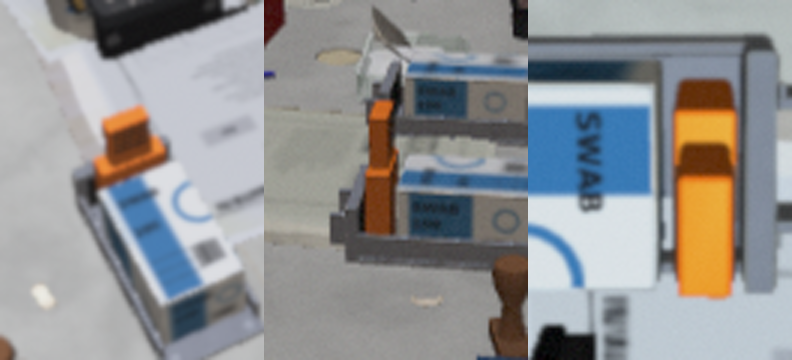

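The block stands upright in the gap, at about (283,235) in the scene view and (316,213) in the side view, and the carton hasn't moved. I'll turn a quarter turn and move to the open front so that both fingers push.

Emit:
{"name": "play_rows", "arguments": {"steps": [0,-0.0158,0,0,0,-1.023,0.03,0.0022,-0.0156,0,0,0,-1.023,0.03,0.0044,-0.0151,0,0,0,-1.023,0.03,0.0065,-0.0144,0,0,0,-1.023,0.03,0.0085,-0.0133,0,0,0,-1.023,0.03]}}

```text
time: 14.92
tool_pos: [0.5231, 0.1717, 0.1529]
orientation: [0.413, 0.911, -0.001, -0.001]
force: [-1.2, -0.6, 0.8]
gripper_width: 0.0302
grip_force: 0.0
```

Emit:
{"name": "play_rows", "arguments": {"steps": [0.0103,-0.0119,0,0,0,-1.023,0.03,0.0119,-0.0104,0,0,0,-1.023,0.03,0.0133,-0.0086,0,0,0,-1.023,0.03,0.0143,-0.0066,0,0,0,-1.023,0.03,0.0151,-0.0045,0,0,0,-1.023,0.03]}}

```text
time: 15.55
tool_pos: [0.4442, 0.1715, 0.1531]
orientation: [0.069, 0.998, -0.0, -0.001]
force: [-0.2, 0.4, 0.6]
gripper_width: 0.03
grip_force: 0.0
```

Emit:
{"name": "play_rows", "arguments": {"steps": [0.0156,-0.0023,0,0,0,-1.023,0.03,0,0,0,0,0,0,0.03,0,0,0,0,0,0,0.03]}}

```text
time: 15.92
tool_pos: [0.43, 0.1714, 0.1538]
orientation: [0.002, 1.0, -0.0, -0.0]
force: [-0.3, 0.2, 0.5]
gripper_width: 0.0298
grip_force: 0.0
```

```bash
python3 - <<'E'
from h import *
np.set_printoptions(precision=4,suppress=True)
plan([.445,.172,.0],1.5708,4,.03)
d=get_image('scene')
for p in [(238,298),(238,323)]: print(ray(d,p,.07)[:2],ray(d,p,0)[:2])
E
```

```text
t 15.925 pos [0.43   0.1714 0.1538] yaw 1.5675 tilt [ 0.0002 -0.    ] F [-0.3  0.2  0.5] w 0.0298 gf 0.0
-0.0038,0.0002,0.0385,-0,-0,-0.006,0.03
-0.0038,0.0002,0.0385,-0,-0,-0.006,0.03
-0.0038,0.0002,0.0385,-0,-0,-0.006,0.03
-0.0038,0.0002,0.0385,-0,-0,-0.006,0.03
[0.5003 0.3043] [0.5441 0.2996]
[0.4522 0.3216] [0.4912 0.3186]
```

Emit:
{"name": "play_rows", "arguments": {"steps": [-0.008,0,0.05,0,0,0,0.03,-0.007,0,0.05,0,0,0,0.03,0,0,0.035,0,0,0,0.03,0,0,0.02,0,0,0,0.03,0,0,0,0,0,0,0.03]}}

```text
time: 16.6
tool_pos: [0.4439, 0.1718, -0.0018]
orientation: [0.0, 1.0, 0.0, -0.001]
force: [-0.0, -0.0, 0.3]
gripper_width: 0.0298
grip_force: 0.0
```

Emit:
{"name": "play_rows", "arguments": {"steps": [-0.012,0,0,0,0,0,0.03,-0.008,0,0,0,0,0,0.03,-0.005,0,0,0,0,0,0.03,0,0,0,0,0,0,0.03]}}

```text
time: 17.1
tool_pos: [0.4702, 0.1718, -0.0006]
orientation: [0.0, 1.0, 0.0, 0.0]
force: [-0.8, -0.1, 0.4]
gripper_width: 0.0301
grip_force: 0.0
```

Emit:
{"name": "play_rows", "arguments": {"steps": [-0.003,0,0,0,0,0,0.03,-0.002,0,0,0,0,0,0.03,-0.002,0,0,0,0,0,0.03,-0.002,0,0,0,0,0,0.03,0,0,0,0,0,0,0.03]}}

```text
time: 17.73
tool_pos: [0.4788, 0.1717, -0.001]
orientation: [-0.0, 1.0, 0.0, 0.0]
force: [-0.2, -0.6, -0.4]
gripper_width: 0.0301
grip_force: 0.1
```

Emit:
{"name": "play_rows", "arguments": {"steps": [-0.002,0,0,0,0,0,0.03,0,0,0,0,0,0,0.03]}}

```text
time: 17.98
tool_pos: [0.4808, 0.1717, -0.001]
orientation: [-0.0, 1.0, 0.0, 0.0]
force: [-0.5, 0.8, -1.3]
gripper_width: 0.0299
grip_force: 0.3
```

Emit:
{"name": "play_rows", "arguments": {"steps": [-0.0015,0,0,0,0,0,0.03,0,0,0,0,0,0,0.03]}}

```text
time: 18.23
tool_pos: [0.481, 0.1717, -0.0011]
orientation: [-0.0, 1.0, -0.0, -0.001]
force: [-6.1, -1.6, 4.6]
gripper_width: 0.0301
grip_force: 3.1
```

Emit:
{"name": "play_rows", "arguments": {"steps": [-0.0015,0,0,0,0,0,0.03,0,0,0,0,0,0,0.03]}}

```text
time: 18.48
tool_pos: [0.481, 0.1717, -0.0012]
orientation: [-0.001, 1.0, -0.001, -0.002]
force: [-13.0, -1.9, 10.6]
gripper_width: 0.0302
grip_force: 6.3
```

Emit:
{"name": "play_rows", "arguments": {"steps": [-0.0015,0,0,0,0,0,0.03,0,0,0,0,0,0,0.03]}}

```text
time: 18.73
tool_pos: [0.4809, 0.1716, -0.0014]
orientation: [-0.001, 1.0, -0.001, -0.004]
force: [-18.7, -0.9, 16.2]
gripper_width: 0.0298
grip_force: 9.4
```

The push went firm at x = 0.481 m and now reads about 19 N. I'll check the result in the images.

```bash
python3 - <<'E'
from h import *
np.set_printoptions(precision=4,suppress=True)
ims=[]
for n in('scene','side'):
    d=get_image(n);f=cv2.cvtColor(d['frame'],cv2.COLOR_RGB2BGR)
    u,v=[int(t) for t in proj(d,[.55,.172,.05])]
    x0=max(0,min(u-66,508));y0=max(0,min(v-60,280)); print(n,x0,y0)
    ims.append(cv2.resize(f[y0:y0+120,x0:x0+132],(396,360),interpolation=cv2.INTER_CUBIC))
cv2.imwrite('pics/m4.png',np.hstack(ims)); s=robot.get_state(); print(s['time'],s['force'],s['moment'],s['tool_pos'])
E
```

```text
scene 225 198
side 275 156
18.825 [-18.9914  -1.1082  16.3823] [-0.2545  3.8844 -0.0794] [ 0.4809  0.1716 -0.0014]
```

View pics/m4.png

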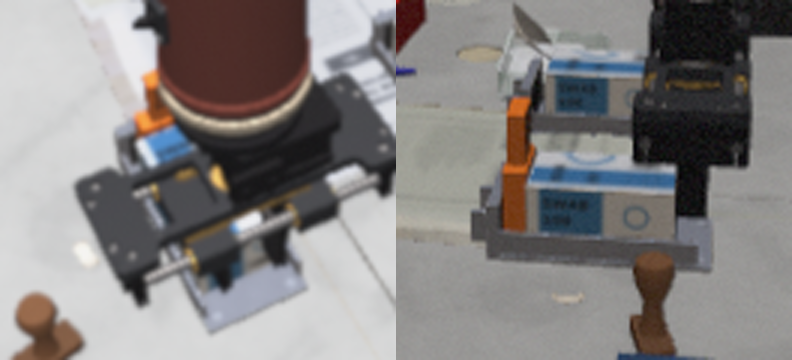

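The side view shows the stop, block (about (447,207)) and carton pressed together with no gap. Everything is upright, and the stamp and the other carton are where they were. I'm handing it in while still pressing.

```bash
python3 -c "
from rig import robot
print(robot.job_done())"
```

```text
the job is handed in; nothing more can be done
None
```

The block stands on the floor of the wide-gap holder, with the carton, block and back stop tight together and the arm still pressing at about 19 N; the job is handed in, and no verdict came back.

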